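# Clamp the stretcher rail and hold the brace against it

## Task

Join work on a canvas stretcher: first crank the blue jig's red handle clockwise until the orange jaw clamps the short pine rail tight. Then lay the loose light pine brace on the aluminium bed, square to the rail with its end on the rail's black middle mark, and push it steadily against the rail until the jig's black needle stands in the green field, never into the red. Finish while still holding that push, so that I can staple the joint; leave everything else on the table where it is.

Things in the scene. Friction and masses are not known exactly. Their poses are not given: they have to be found in the camera images.
- jig: Blue framing jig fixed to the table, elsewhere and turned a little each time; base plate 210 x 370 x 12 mm. Origin on the table below the front face of the rail's place. x: pressing direction, away from the robot; y: along the rail towards jaw and crank; z up. On its sprung carriage: bed, dark end stop (face at y = -85 mm), jaw on the +y side (top 59 mm above the table), blue gearbox (top 70 mm).
- carriage (a joint): How far the sprung carriage (bed, fence, rail, jaw, crank) is pushed along jig +x, in m: 0 at rest, end at 0.018. Its spring stays at 0 up to 8 N, then gives 1 mm per 0.7 N: 0.007 is 13 N. A black needle behind the fence, on the -y half, shows it on the base plate: just short of the green at 0, in the green from 0.002 to 0.012 (middle 0.007), in the red from 0.015.
- crank (a joint): Crank angle in rad, grows clockwise from above: starts at 0 to 3, stop at 8.6. At angle a the handle lies towards (cos a, -sin a) in jig x, y. Each rad closes the jaw 3.18 mm; at 6.3 its pad has the rail against the end stop, from there it is squeezed, 16 N per rad: 7.5 to 8.6 is tight. It stays where left. Turning takes 4 to 6 N at the handle.
- crank_axis (a point): Point on the upright crank axis, level with the middle of the handle, 107.5 mm above the table (rides on the carriage; jig x 0, y 190 mm).
- handle_mid (a point): Middle of the crank's red upright handle, a cylinder 20 mm thick and 45 mm tall (85 to 130 mm above the table) that spins freely on its pin, 50 mm from the crank axis. The 12 mm crank arm below it reaches up to 84 mm.
- bed_front (a point): Middle of the front edge of the aluminium bed, on its top, 30 mm above the table, at jig x = -65, y = 0. The bed (350 mm wide along y) runs from here 135 mm in x; a dark steel back fence 26 mm high stands on it, its front face 104 mm from here.
- jaw_pad: Orange cushioned face of the jaw, 50 x 8 x 24 mm; origin at the middle of its thickness, 45 mm above the table. It travels towards jig -y.
- rail: Light pine rail to be clamped, 36 x 160 x 18 mm, a black line across the middle of its top, loose on the bed between end stop and jaw. Origin: centre of its underside, 30 mm above the table; y along it, x across it to the fence, away from the robot, z up. Front face at x = -18 mm. It lies 1 to 3 mm off the fence; the closing jaw pushes it up to 10 mm to -y.
- brace: Light pine brace, 150 x 36 x 18 mm, loose, lying on the table to the robot's right. Origin at the centre of its underside, x along its length, y across, z up. Both ends are alike.
- spare: Spare bar, same size and frame as the brace but dark wood; the two may lie in either's place. Leave alone.
- tape: Yellow roll of tape lying flat, 90 mm across, 24 high; origin centre of underside. Leave alone.
- paint: White paint bottle, 60 mm thick, 150 high; origin centre of underside. Leave alone.
- jar: Clear jar with red lid, 64 mm thick, 70 high; origin centre of underside. Leave alone.
- stapler: Steel and red staple gun, 150 x 26 x 52 mm, lying along its x; origin centre of underside. Leave alone.
- driver: Screwdriver lying along its x, handle to -x. Leave alone.
- mug: Blue mug, 76 mm thick, 90 high; origin centre of underside. Leave alone.
Mind the look-alikes: they are no part of the job. Leave any turquoise look-alike of the brace alone. What is shaped like the rail but pink is not meant.

How it is judged:
By the outcome, as a careful person would: the job done as asked, in the order asked, and still so for the second after the job is handed in, while the arm keeps its last pose, push and grip.
It also fails if it takes over 72 s, if anything falls off the work surface, if the arm or the gripper's body presses on something with over 40 N, if the wrist force passes 120 N, or if a joint passes its speed limit or range.

## Robot

A 6-joint arm with a two-finger parallel gripper is mounted at the origin on the work surface. World frame = base frame: x ahead of the robot, y to its left, z up, the work surface at z = 0. Lengths are in m, angles in rad, forces in N, time in s.
With the tool pointing down it reaches from about 0.35 to 0.975 m from the base axis. Payload 7.1 kg.
Tool frame: the origin (TCP) lies on the centre line of the jaws, within the pads' length; the fingertips stand ctrl.tcp_to_tips ahead of it and the grasp point (between the pads) lies 8 mm behind it (ctrl.tcp_to_tips is the distance from the TCP to the fingertips, in m); z points along the fingers, y is the line along which they close (so a half turn about z gives the same grasp; the last joint's range is limited). The gripper opens to 88 mm and grips with 3 to 60 N. Pads are 20 mm wide; open, the fingers measure 115 mm over their backs; the gripper's body (75 mm by 178 mm) begins 61 mm behind the grasp point.
Start: joints at [-1.305, 0.423, 1.63, -0, 1.089, -0.019], TCP at [0.176, -0.6, 0.234] pointing down, gripper open.
Joint ranges: [-3, 3], [-0.9, 2.11], [0.09, 2.58], [-1.31, 4.45], [0.11, 2.69], [-2.54, 2.54]. Speed limits (rad/s): [2.39, 2.39, 3.01, 3.14, 3.14, 3.14].

## Interface

Orientations are given as a rotation vector (axis times angle).
In Python, from cell import readout, vision, hand_in, ctrl gives the robot as it stands.
- The arm moves only by the tool servo_tool, never from a script. Its argument "plan" is a list of rows, each an object with "xyz": the shift along the tool's x, y, z in cm, a list of three; "twist": the turn about the tool's z in rad. A call has 1 to 20 rows; each row shifts and turns the commanded pose from where the row before left it, along the tool's axes as they then stand; what a row does not reach is not made up. A row lasts 1/12 s, in which the tool goes at most 41.7 mm and 7.16 degrees, less where a joint would pass 70% of its speed; a pose out of reach is approached as far as the arm can. A call is refused whole if a number of a shift passes 4.17 or a number of a turn 0.125, either way. A call with a gripper value outside its range is refused whole. "grip" is the opening, from 0 (shut) to 1 (fully open), set as the call begins (left out, the last holds). The fingers move at their own pace and stop on an object; the grip force is fixed at half the most. Time passes only in rows, so rows that do not move let the fingers close. It gives the time, the measured TCP pose, the force, the opening and the grip force at its end, in the units of the state.
- readout.observe(): the state, without advancing time (a new reading comes with each control period).
- vision.snapshot(name): name is "scene" or "side" or "wrist"; returns a dict with "frame" (420x560x3 uint8, red, green, blue), "vertical_fov" (degrees; the focal length in pixels is half the picture's height over the tangent of half this angle, whatever the lens; pixels are square), "cx", "cy" (the principal point, pixels), "rvec" (rotation vector, rad) and "tvec" (3), from world to camera coordinates, as OpenCV has them; the wrist camera has in their place "hand_eye" (4x4, takes a point from camera to tool coordinates, whose origin is the TCP and whose axes are the flange's). Camera axes: x right, y down, z forward; pixel columns grow to the right and rows downward; lengths in m; the calibration is good to about 2 mm. A picture is of the moment at which its call begins: read the wrist's pose just before it. There is no depth.
- hand_in(): hands the job in; it is judged then, once.
The state is a dict: "clock": time; "joints": joint angles; "joint_velocities": joint speeds; "tau": joint torques, N m; "position": TCP position; "ee_rot": TCP orientation; "force": force on the tool from outside, world axes, zero at the start; "ft_torque": the same for the moment, N m; "finger_gap": finger opening in m; "grip_force": force on a finger pad.
Only numpy, scipy, OpenCV 4.12 (cv2) and the standard library are available. Lean on these libraries where they do the work, as an engineer would, in place of code of your own. Each camera call takes 0.05 s, during which the arm holds its last target. There are 200 camera calls.

## Working session

There is one attempt and no reset: what is moved stays moved. The work goes in short steps, Python scripts to look and compute and a tool call to move; the robot and the scene stay as the last step left them, time stands still between calls to the robot, and variables do not carry over. Pictures are saved under pics/ and viewed, at most 11 in all, crops included, and the job is handed in when it is done.

Besides the shell and the picture viewer there is one more tool, called after "Request:" as a command line: name --argument value ..., lists and objects as JSON in quotes. servo_tool: Moves the arm, as the interface text tells. Its arguments: {"type":"object","properties":{"plan":{"type":"array","items":{"type":"object","properties":{"xyz":{"type":"array","items":{"type":"number"}},"twist":{"type":"number"}}}},"grip":{"type":"number"}},"required":["plan"]}

```bash
mkdir -p pics; ls; python3 - <<'E'
from cell import readout, vision, ctrl
import cv2, pickle
s=readout.observe(); print(s, ctrl.tcp_to_tips)
for n in ("scene","side"):
    d=vision.snapshot(n); pickle.dump(d,open(f"{n}0.pkl","wb")); cv2.imwrite(f"pics/{n}0.png",d["frame"][:,:,::-1])
    print({k:v for k,v in d.items() if k!="frame"})
E
```

```text
pics
{'clock': 0.0, 'joints': array([-1.30499733e+00,  4.23850110e-01,  1.63066655e+00, -1.17080933e-05,
        1.08861587e+00, -1.90023431e-02]), 'joint_velocities': array([ 0.00093693,  0.00149311,  0.00029661, -0.00086854, -0.00068513,
       -0.00206715]), 'tau': array([-1.72097214e-03, -5.44632339e+01, -2.73670417e+01,  6.42677676e-02,
        2.28892994e-02, -1.35688483e-04]), 'position': array([ 0.17548417, -0.59930183,  0.23290512]), 'ee_rot': array([-3.10828125e+00, -4.45646241e-01,  3.13734371e-04]), 'force': array([ 0.42497186, -0.18629825,  0.18483156]), 'ft_torque': array([ 0.03688838, -0.01734878,  0.02792893]), 'grip_force': 0.0, 'finger_gap': 0.08780124303588453} 0.011
{'vertical_fov': 49.59355599631949, 'cx': 279.400829005653, 'cy': 198.62365075728607, 'rvec': array([ 1.92061517,  1.42325412, -0.65657443]), 'tvec': array([-0.09204222, -0.28557533,  1.75071676])}
{'vertical_fov': 42.00485834236323, 'cx': 280.5585132215782, 'cy': 205.305381516228, 'rvec': array([ 2.46259962, -0.07873903,  0.04138195]), 'tvec': array([-0.53497435,  0.01358025,  1.70887495])}
```

View pics/scene0.png

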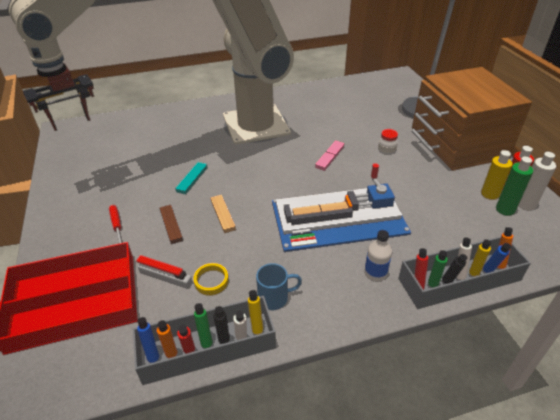

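View pics/side0.png

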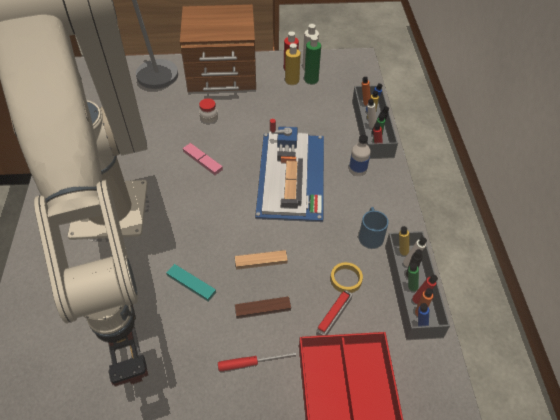

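The scene view shows the jig at (340,215) with its handle at (375,171) and the brace at (222,213). In the side view these are at (292,175), (273,125) and (261,259). Next I measure them.

```bash
cat > h.py <<'E'
import numpy as np, cv2, pickle
from scipy.spatial.transform import Rotation as R
def cam(d, st=None):
    """K, camera centre, R cam->world"""
    f=d["frame"].shape[0]/2/np.tan(np.radians(d["vertical_fov"])/2)
    if "rvec" in d:
        Rc=R.from_rotvec(d["rvec"]).as_matrix().T; c=-Rc@d["tvec"]
    else:
        Rt=R.from_rotvec(st["ee_rot"]).as_matrix(); H=np.array(d["hand_eye"])
        Rc=Rt@H[:3,:3]; c=Rt@H[:3,3]+st["position"]
    return f,c,Rc
def ray(d,uv,st=None):
    f,c,Rc=cam(d,st); uv=np.atleast_2d(uv).astype(float)
    v=np.c_[(uv[:,0]-d["cx"])/f,(uv[:,1]-d["cy"])/f,np.ones(len(uv))]@Rc.T
    return c,v
def plane(d,uv,z,st=None):
    c,v=ray(d,uv,st); return c+v*((z-c[2])/v[:,2])[:,None]
def proj(d,P,st=None):
    f,c,Rc=cam(d,st); q=(np.atleast_2d(P)-c)@Rc
    return q[:,:2]/q[:,2:]*f+[d["cx"],d["cy"]]
def tri(d1,a,d2,b,s1=None,s2=None):
    A=np.zeros((3,3));B=np.zeros(3)
    for d,u,s in((d1,a,s1),(d2,b,s2)):
        c,v=ray(d,u,s);v=v[0]/np.linalg.norm(v[0]);M=np.eye(3)-np.outer(v,v);A+=M;B+=M@c
    return np.linalg.solve(A,B)
def mask(d,lo,hi,box):
    hsv=cv2.cvtColor(d["frame"],cv2.COLOR_RGB2HSV); m=cv2.inRange(hsv,lo,hi)
    x0,y0,x1,y1=box; o=np.zeros_like(m); o[y0:y1,x0:x1]=m[y0:y1,x0:x1]; return o
def big(m):
    return max(cv2.findContours(m,cv2.RETR_EXTERNAL,cv2.CHAIN_APPROX_NONE)[0],key=cv2.contourArea)[:,0]
E
python3 - <<'E'
from h import *
s=pickle.load(open("scene0.pkl","rb")); d=pickle.load(open("side0.pkl","rb"))
for n,p,bj,bb,bh in(("scene",s,(260,170,420,255),(205,190,240,235),(368,160,382,180)),("side",d,(250,120,330,225),(228,245,292,272),(266,115,280,133))):
    c=big(mask(p,(100,120,30),(125,255,255),bj)); q=plane(p,c,.012)[:,:2]
    r=cv2.minAreaRect(q.astype(np.float32)); print(n,"jig",r, cv2.boxPoints(r).round(4).tolist())
    c=big(mask(p,(5,70,80),(25,255,255),bb)); q=plane(p,c,.018)[:,:2]
    r=cv2.minAreaRect(q.astype(np.float32)); print("brace",r,cv2.boxPoints(r).round(4).tolist())
    h1=mask(p,(0,130,60),(6,255,255),bh)|mask(p,(172,130,60),(180,255,255),bh); c=big(h1); m=cv2.moments(h1); p["h"]=(m["m10"]/m["m00"],m["m01"]/m["m00"]); print("handle",p["h"],cv2.boundingRect(c))
print(tri(s,s["h"],d,d["h"]))
E
```

```text
scene jig ((0.5868598818778992, 0.10489258170127869), (0.3657521903514862, 0.19678176939487457), 82.97209167480469) [[0.4668000042438507, -0.06459999829530716], [0.6621000170707703, -0.08860000222921371], [0.7069000005722046, 0.274399995803833], [0.5116000175476074, 0.29840001463890076]]
brace ((0.468208372592926, -0.22085686028003693), (0.1652824431657791, 0.039585012942552567), 4.205337047576904) [[0.38429999351501465, -0.20720000565052032], [0.3871999979019165, -0.2467000037431717], [0.5521000027656555, -0.2345000058412552], [0.5491999983787537, -0.19509999454021454]]
handle (374.55882352941177, 169.88235294117646) (372, 163, 7, 15)
side jig ((0.6656041145324707, 0.16575899720191956), (0.21649610996246338, 0.045112282037734985), 84.26952362060547) [[0.6323999762535095, 0.06030000001192093], [0.6772000193595886, 0.055799998342990875], [0.6988999843597412, 0.2712000012397766], [0.6539999842643738, 0.27570000290870667]]
brace ((0.4638594388961792, -0.22402165830135345), (0.1506188064813614, 0.04637015238404274), 4.675841331481934) [[0.38690000772476196, -0.2071000039577484], [0.39070001244544983, -0.2533000111579895], [0.5407999753952026, -0.2409999966621399], [0.5370000004768372, -0.19480000436306]]
handle (272.3958333333333, 124.10416666666667) (270, 119, 5, 12)
[0.52442934 0.23625368 0.11350621]
```

Request:
servo_tool --plan '[{"xyz": [2.4, -1.75, -0.8]}, {"xyz": [2.4, -1.75, -0.8]}, {"xyz": [2.4, -1.75, -0.8]}, {"xyz": [2.4, -1.75, -0.8]}, {"xyz": [2.4, -1.75, -0.8]}, {"xyz": [2.4, -1.75, -0.8]}, {"xyz": [2.4, -1.75, -0.8]}, {"xyz": [2.4, -1.75, -0.8]}, {"xyz": [2.4, -1.75, -0.8]}, {"xyz": [2.4, -1.75, -0.8]}, {"xyz": [2.4, -1.75, -0.8]}, {"xyz": [2.4, -1.75, -0.8]}, {"xyz": [2.4, -1.75, -0.8]}, {"xyz": [2.4, -1.75, -0.8]}, {"xyz": [2.4, -1.75, -0.8]}, {"xyz": [0, 0, 0]}, {"xyz": [0, 0, 0]}]'

```text
$.plan[0]: bad value
```

Request:
servo_tool --plan '[{"xyz": [2.4, -1.75, -0.8], "twist": 0}, {"xyz": [2.4, -1.75, -0.8], "twist": 0}, {"xyz": [2.4, -1.75, -0.8], "twist": 0}, {"xyz": [2.4, -1.75, -0.8], "twist": 0}, {"xyz": [2.4, -1.75, -0.8], "twist": 0}, {"xyz": [2.4, -1.75, -0.8], "twist": 0}, {"xyz": [2.4, -1.75, -0.8], "twist": 0}, {"xyz": [2.4, -1.75, -0.8], "twist": 0}, {"xyz": [2.4, -1.75, -0.8], "twist": 0}, {"xyz": [2.4, -1.75, -0.8], "twist": 0}, {"xyz": [2.4, -1.75, -0.8], "twist": 0}, {"xyz": [2.4, -1.75, -0.8], "twist": 0}, {"xyz": [2.4, -1.75, -0.8], "twist": 0}, {"xyz": [2.4, -1.75, -0.8], "twist": 0}, {"xyz": [2.4, -1.75, -0.8], "twist": 0}, {"xyz": [0, 0, 0], "twist": 0}, {"xyz": [0, 0, 0], "twist": 0}]'

```text
clock: 1.52
position: [0.4479, -0.2458, 0.3537]
ee_rot: [3.109, 0.45, 0.0]
force: [0.2, -0.5, -1.1]
finger_gap: 0.0879
grip_force: 0.0
```

```bash
cat > snap.py <<'E'
import sys
from cell import readout, vision
from h import *
def snap(name):
    st=readout.observe(); d=vision.snapshot("wrist"); pickle.dump((d,st),open(name+".pkl","wb")); cv2.imwrite(f"pics/{name}.png",d["frame"][:,:,::-1]); return d,st
if __name__=="__main__":
    d,st=snap(sys.argv[1]); print({k:v for k,v in d.items() if k!="frame"},st["position"],st["ee_rot"],st["force"])
E
python3 snap.py w1
```

```text
{'vertical_fov': 59.0273418449566, 'cx': 278.14434047415756, 'cy': 204.03445198630132, 'hand_eye': array([[-1.54940947e-03, -9.68056741e-01, -2.50726436e-01,
         6.77962242e-02],
       [ 9.99998762e-01, -1.43064852e-03, -6.55928460e-04,
        -1.75835389e-03],
       [ 2.76274563e-04, -2.50727142e-01,  9.68057759e-01,
        -1.51213133e-01],
       [ 0.00000000e+00,  0.00000000e+00,  0.00000000e+00,
         1.00000000e+00]])} [ 0.44791329 -0.24580624  0.35372865] [3.10883865e+00 4.50395812e-01 1.29945016e-05] [ 0.15335338 -0.45622844 -1.14045088]
```

View pics/w1.png

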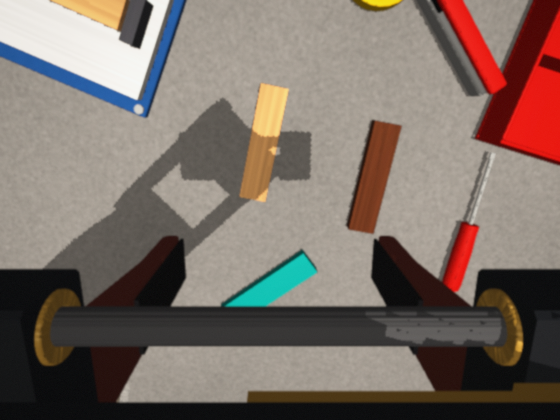

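The brace lies at (264,143), from (275,85) to (253,200), with the dark spare to its right and the turquoise look-alike below. On to the jig.

Request:
servo_tool --plan '[{"xyz": [1.3, -2.5, -0.2], "twist": 0}, {"xyz": [1.3, -2.5, -0.2], "twist": 0}, {"xyz": [1.3, -2.5, -0.2], "twist": 0}, {"xyz": [1.3, -2.5, -0.2], "twist": 0}, {"xyz": [1.3, -2.5, -0.2], "twist": 0}, {"xyz": [1.3, -2.5, -0.2], "twist": 0}, {"xyz": [1.3, -2.5, -0.2], "twist": 0}, {"xyz": [1.3, -2.5, -0.2], "twist": 0}, {"xyz": [1.3, -2.5, -0.2], "twist": 0}, {"xyz": [1.3, -2.5, -0.2], "twist": 0}, {"xyz": [1.3, -2.5, -0.2], "twist": 0}, {"xyz": [1.3, -2.5, -0.2], "twist": 0}, {"xyz": [1.3, -2.5, -0.2], "twist": 0}, {"xyz": [0, 0, 0], "twist": 0}, {"xyz": [0, 0, 0], "twist": 0}]'

```text
clock: 2.82
position: [0.5181, 0.1123, 0.3789]
ee_rot: [3.109, 0.447, -0.002]
force: [-0.3, 1.7, -0.2]
finger_gap: 0.0876
grip_force: 0.0
```

```bash
python3 snap.py w2
```

```text
{'vertical_fov': 59.0273418449566, 'cx': 278.14434047415756, 'cy': 204.03445198630132, 'hand_eye': array([[-1.54898637e-03, -9.68056599e-01, -2.50726986e-01,
         6.77922457e-02],
       [ 9.99998762e-01, -1.42996161e-03, -6.56892511e-04,
        -1.75785000e-03],
       [ 2.77379165e-04, -2.50727693e-01,  9.68057616e-01,
        -1.51212742e-01],
       [ 0.00000000e+00,  0.00000000e+00,  0.00000000e+00,
         1.00000000e+00]])} [0.51814654 0.11226084 0.37886354] [ 3.10911308e+00  4.46994165e-01 -2.35765464e-03] [-0.30456347  1.66342807 -0.15342604]
```

View pics/w2.png

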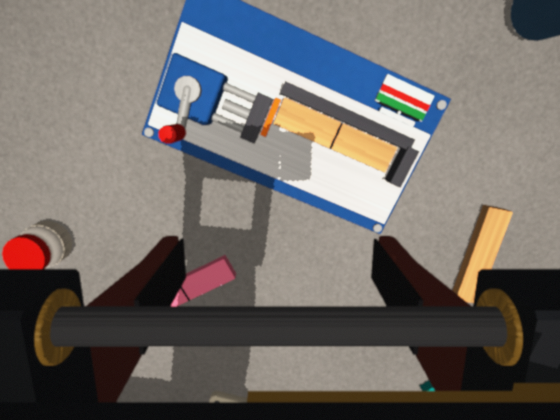

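The picture shows the bed hull from (183,22) to (385,218), the rail mark at (336,135), the crank hub at (187,89) and the handle top at (167,133).

```bash
python3 - <<'E'
from h import *
d,st=pickle.load(open("w2.pkl","rb"))
m=mask(d,(0,0,185),(180,60,255),(130,5,450,240))
m=cv2.morphologyEx(m,cv2.MORPH_OPEN,np.ones((3,3)))
n,l,sx,_=cv2.connectedComponentsWithStats(m); print(sx[1:][sx[1:,4]>60].tolist())
k=[i for i in range(1,n) if sx[i,4]>300]; c=np.argwhere(np.isin(l,k))[:,::-1]
hull=cv2.convexHull(c.astype(np.int32))[:,0]
print("hull",hull.tolist())
r=cv2.minAreaRect(plane(d,hull,.03,st)[:,:2].astype(np.float32)); print("bed",r,cv2.boxPoints(r).tolist())
b=mask(d,(100,120,30),(125,255,255),(130,0,460,245)); hb=cv2.convexHull(big(b))[:,0]
r=cv2.minAreaRect(plane(d,hb,.012,st)[:,:2].astype(np.float32)); print("base",r,cv2.boxPoints(r).tolist())
hm=mask(d,(0,130,60),(6,255,255),(140,110,200,150))|mask(d,(172,130,60),(180,255,255),(140,110,200,150))
c=big(hm); print("handle bbox",cv2.boundingRect(c)); 
d1,s1=pickle.load(open("w1.pkl","rb"))
c=big(mask(d1,(5,70,60),(25,255,255),(230,75,300,210)))
r=cv2.minAreaRect(plane(d1,c,.018,s1)[:,:2].astype(np.float32)); print("brace",r,cv2.boxPoints(r).tolist())
rm=mask(d,(5,70,80),(25,255,255),(270,85,410,180)); cr=cv2.convexHull(np.argwhere(rm)[:,::-1].astype(np.int32))[:,0]
r=cv2.minAreaRect(plane(d,cr,.048,st)[:,:2].astype(np.float32)); print("rail",r,cv2.boxPoints(r).tolist())
print("mark",plane(d,[336,135],.048,st))
crop=cv2.resize(d["frame"][0:250,130:460,::-1],None,fx=2.4,fy=2.4,interpolation=cv2.INTER_CUBIC); cv2.imwrite("pics/w2c.png",crop)
E
```

```text
[[172, 23, 258, 131, 5850], [384, 75, 50, 29, 523], [175, 77, 24, 39, 528], [225, 85, 29, 15, 113], [217, 92, 35, 31, 592], [148, 104, 30, 25, 466], [285, 142, 118, 82, 4488]]
hull [[433, 98], [429, 137], [421, 153], [396, 201], [385, 222], [384, 223], [382, 223], [377, 221], [365, 216], [156, 128], [149, 125], [148, 124], [148, 122], [172, 49], [180, 25], [181, 23], [185, 23], [390, 75], [399, 79], [429, 93], [433, 95]]
bed ((0.5825731754302979, 0.10816384106874466), (0.3505919277667999, 0.18094412982463837), 83.11619567871094) [[0.47174298763275146, -0.05502481758594513], [0.6513826847076416, -0.07671210169792175], [0.6934033632278442, 0.27135249972343445], [0.5137636661529541, 0.29303979873657227]]
base ((0.6367189288139343, 0.12356287240982056), (0.16121883690357208, 0.4128129482269287), 15.096663475036621) [[0.505133330821991, 0.3018512427806854], [0.6126497387886047, -0.09671464562416077], [0.7683045268058777, -0.05472549796104431], [0.6607881188392639, 0.3438403904438019]]
handle bbox (159, 125, 26, 18)
brace ((0.4624980092048645, -0.2186957746744156), (0.15135109424591064, 0.03827337175607681), 4.561408042907715) [[0.38554027676582336, -0.20563799142837524], [0.38858404755592346, -0.2437901496887207], [0.539455771446228, -0.23175355792045593], [0.5364120006561279, -0.19360139966011047]]
rail ((0.5962857604026794, 0.055801521986722946), (0.1712341010570526, 0.0911855548620224), 84.7410888671875) [[0.5430375337600708, -0.025276262313127518], [0.6338392496109009, -0.0336340107023716], [0.6495339870452881, 0.1368793100118637], [0.558732271194458, 0.1452370584011078]]
mark [[0.57076982 0.05242327 0.048     ]]
```

View pics/w2c.png

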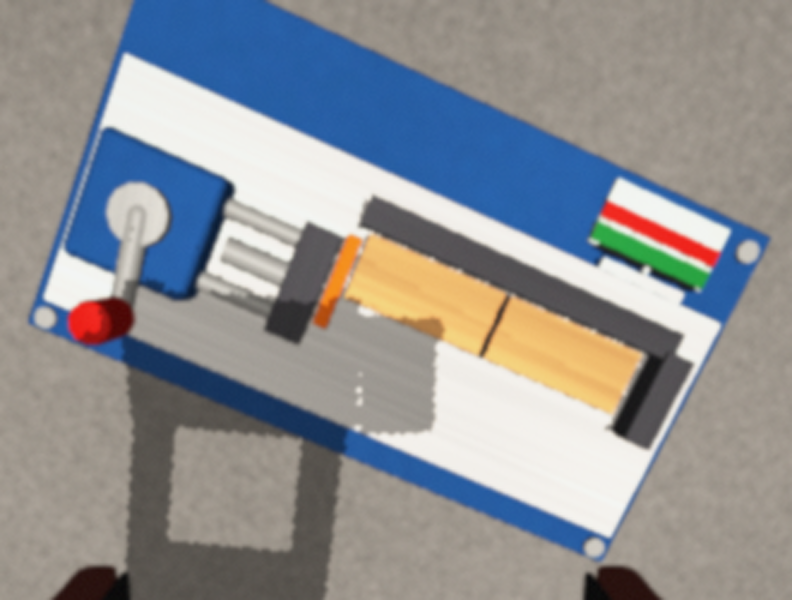

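The enlarged picture shows the bed corners at (125,53), (720,322), (610,537) and (45,300), the hub at (137,213), the handle top at (90,322) and the mark from (508,296) to (484,355).

```bash
python3 - <<'E'
from h import *
d,st=pickle.load(open("w2.pkl","rb"))
P=lambda u,z: plane(d,np.array(u)/2.4+[130,0],z,st)[0]
bl,br,fr,fl=[P(u,.03) for u in((125,53),(720,322),(610,537),(45,300))]
print("bed",[x.round(4) for x in(bl,br,fr,fl)])
print("sides",*[np.linalg.norm(a-b).round(4) for a,b in((bl,br),(fl,fr),(bl,fl),(br,fr))])
A=lambda v:np.degrees(np.arctan2(v[1],v[0]))
print("ang y",A(bl-br),A(fl-fr),"x",A(br-fr),A(bl-fl))
bp=[P(u,.012) for u in((28,322),(600,562),(770,238))]; print("base",bp,A(bp[0]-bp[1]),A(bp[2]-bp[1]),np.linalg.norm(bp[0]-bp[1]),np.linalg.norm(bp[2]-bp[1]))
yaw=np.radians((A(bl-br)+A(fl-fr)+A(bp[0]-bp[1]))/3-90); ex=np.array([np.cos(yaw),np.sin(yaw)]);ey=np.array([-ex[1],ex[0]])
c=(bl+br+fr+fl)[:2]/4; o=c-ex*.0025   # bed centre at jig x=+2.5mm
print("yaw",np.degrees(yaw),"origin",o)
J=lambda p:((p[:2]-o)@ex*1e3,(p[:2]-o)@ey*1e3)
for n,u,z in(("hub",(137,213),.085),("htop",(90,322),.13),("hbase",(118,315),.085),("mark far",(508,296),.048),("mark near",(484,355),.048),("rail fl",(345,300),.048),("rail rf",(643,350),.048),("fence L front",(362,232),.056),("stop front corner",(645,448),.048)): print(n,P(u,z).round(4),np.round(J(P(u,z)),1))
for n,u,z in(("b1",bp[0],0),("b2",bp[1],0),("b3",bp[2],0)): print(n,np.round(J(u),1))
print("axis",o+ey*.19)
# triangulate the handle from side/scene too
s=pickle.load(open("scene0.pkl","rb")); e=pickle.load(open("side0.pkl","rb"))
print("scene/side handle at z=.1075:",plane(s,(374.6,169.9),.1075),plane(e,(272.4,124.1),.1075))
E
```

```text
bed [array([0.6475, 0.2756, 0.03  ]), array([ 0.6063, -0.07  ,  0.03  ]), array([ 0.4721, -0.0552,  0.03  ]), array([0.5134, 0.2907, 0.03  ])]
sides 0.348 0.3484 0.1349 0.135
ang y 83.21125735957949 83.19611058254202 x -6.320335164693079 -6.4499782959507
base [array([0.49603423, 0.30332868, 0.012     ]), array([ 0.45131876, -0.0616871 ,  0.012     ]), array([ 0.65814777, -0.08665643,  0.012     ])] 83.01590247970084 -6.883692596302227 0.3677444653880998 0.20833076167590484
yaw -6.858909859392554 origin [0.55735689 0.1105651 ]
hub [0.5735 0.2392 0.085 ] [  0.6 129.6]
htop [0.5235 0.2382 0.13  ] [-48.8 122.7]
hbase [0.524  0.2375 0.085 ] [-48.3 122.1]
mark far [0.5867 0.0502 0.048 ] [ 36.3 -56.5]
mark near [0.5536 0.0526 0.048 ] [  3.2 -58. ]
rail fl [0.5605 0.1324 0.048 ] [ 0.5 22.1]
rail rf [ 0.5801 -0.0286  0.048 ] [  39.2 -135.5]
fence L front [0.596  0.1335 0.056 ] [35.6 27.4]
stop front corner [ 0.53  -0.049  0.048] [  -8.1 -161.6]
b1 [-83.9 184.1]
b2 [ -84.7 -183.7]
b3 [ 123.6 -183.8]
axis [0.58004761 0.29920532]
scene/side handle at z=.1075: [[0.51860313 0.23943216 0.1075    ]] [[0.52465709 0.24396955 0.1075    ]]
```

Request:
servo_tool --plan '[{"xyz": [0.51, -1.5, 2.6], "twist": 0}, {"xyz": [0.51, -1.5, 2.6], "twist": 0}, {"xyz": [0.51, -1.5, 2.6], "twist": 0}, {"xyz": [0.51, -1.5, 2.6], "twist": 0}, {"xyz": [0.51, -1.5, 2.6], "twist": 0}, {"xyz": [0.51, -1.5, 2.6], "twist": 0}, {"xyz": [0.51, -1.5, 2.6], "twist": 0}, {"xyz": [0.51, -1.5, 2.6], "twist": 0}, {"xyz": [0, 0, 0], "twist": 0}, {"xyz": [0, 0, 0], "twist": 0}]'

```text
clock: 3.7
position: [0.5229, 0.2376, 0.1703]
ee_rot: [3.109, 0.445, -0.006]
force: [-0.4, 0.4, 1.1]
finger_gap: 0.0884
grip_force: 0.0
```

```bash
python3 - <<'E'
from snap import snap
from h import *
d,st=snap("w3"); print(st["position"],st["ee_rot"])
print("expected handle px",proj(d,[[.5237,.238,.13],[.5237,.238,.085],[.5735,.2392,.085]],st))
m=mask(d,(0,130,50),(6,255,255),(150,0,420,300))|mask(d,(172,130,50),(180,255,255),(150,0,420,300)); c=big(m); print(cv2.boundingRect(c))
E
```

```text
[0.52291588 0.2375807  0.17034114] [ 3.1085002   0.44491236 -0.00578266]
expected handle px [[281.25769166 234.49786172]
 [280.66554661 211.81323004]
 [301.04787432 138.21019451]]
(263, 200, 34, 51)
```

View pics/w3.png

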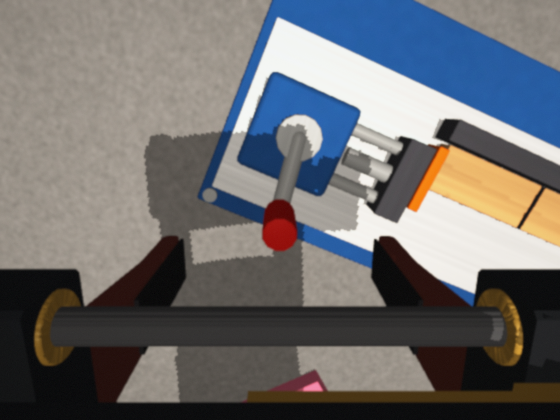

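Handle top (280,235) and hub (299,136) lie where predicted. Descending and closing.

Request:
servo_tool --plan '[{"xyz": [0.02, 0, 1.7], "twist": 0}, {"xyz": [0.02, 0, 1.7], "twist": 0}, {"xyz": [0.02, 0, 1.7], "twist": 0}, {"xyz": [0.02, 0, 1.6], "twist": 0}, {"xyz": [0, 0, 0], "twist": 0}]'

```text
clock: 4.17
position: [0.5241, 0.2376, 0.1041]
ee_rot: [3.109, 0.443, -0.003]
force: [-0.2, 0.5, -0.1]
finger_gap: 0.088
grip_force: 0.0
```

Request:
servo_tool --plan '[{"xyz": [0, 0, 0], "twist": 0}, {"xyz": [0, 0, 0], "twist": 0}, {"xyz": [0, 0, 0], "twist": 0}, {"xyz": [0, 0, 0], "twist": 0}, {"xyz": [0, 0, 0], "twist": 0}, {"xyz": [0, 0, 0], "twist": 0}, {"xyz": [0, 0, 0], "twist": 0}, {"xyz": [0, 0, 0], "twist": 0}, {"xyz": [0, 0, 0], "twist": 0}, {"xyz": [0, 0, 0], "twist": 0}]' --grip 0

```text
clock: 5.0
position: [0.5244, 0.2396, 0.1046]
ee_rot: [3.11, 0.446, -0.0]
force: [1.0, -0.4, -0.5]
finger_gap: 0.0244
grip_force: 0.0
```

Request:
servo_tool --plan '[{"xyz": [0, 0, 0], "twist": 0}, {"xyz": [0, 0, 0], "twist": 0}, {"xyz": [0, 0, 0], "twist": 0}]'

```text
clock: 5.25
position: [0.5245, 0.2392, 0.1046]
ee_rot: [3.109, 0.446, -0.0]
force: [0.7, -3.4, -0.9]
finger_gap: 0.0193
grip_force: 30.0
```

```bash
cat > crank.py <<'E'
import numpy as np,sys
# axis, start angle, end angle, n rows, tool theta(deg)
def rows(ax,r,a0,a1,n,th,yaw=-6.86):
    a=np.linspace(a0,a1,n+1); y=np.radians(yaw); t=np.radians(th)
    J=np.c_[np.cos(a),-np.sin(a)]*r
    W=np.c_[J[:,0]*np.cos(y)-J[:,1]*np.sin(y),J[:,0]*np.sin(y)+J[:,1]*np.cos(y)]
    T=np.c_[W[:,0]*np.cos(t)+W[:,1]*np.sin(t),W[:,0]*np.sin(t)-W[:,1]*np.cos(t)]
    return ax+W,np.diff(T,axis=0)*100
E
python3 - <<'E'
from crank import *
from cell import readout
st=readout.observe(); p=st["position"]; print(p,st["force"],st["finger_gap"],st["grip_force"])
e=st["ee_rot"];th=2*np.degrees(np.arctan2(e[1],e[0])); print("theta",th)
ax=np.array([.5735,.2392]);v=p[:2]-ax; y=np.radians(-6.86)
jx=v@[np.cos(y),np.sin(y)];jy=v@[-np.sin(y),np.cos(y)]; a0=np.arctan2(-jy,jx); print("r",np.hypot(jx,jy),"a0",a0)
W,T=rows(ax,.05,a0,8.05,32,th); print(T.round(2).tolist()); print((8.05-a0)/32,W[[8,16,24,32]])
E
```

```text
[0.52448178 0.23921624 0.10461085] [ 0.70874184 -3.42462895 -0.87849784] 0.01933819109047662 29.999365210533142
theta 16.318986535006825
r 0.04901822627974689 a0 3.0221943066135215
[[0.28, -0.73], [0.39, -0.68], [0.49, -0.61], [0.58, -0.53], [0.66, -0.43], [0.72, -0.32], [0.76, -0.21], [0.78, -0.08], [0.78, 0.04], [0.77, 0.16], [0.73, 0.28], [0.68, 0.39], [0.61, 0.49], [0.53, 0.58], [0.43, 0.66], [0.32, 0.72], [0.2, 0.76], [0.08, 0.78], [-0.04, 0.78], [-0.16, 0.77], [-0.28, 0.73], [-0.39, 0.68], [-0.49, 0.61], [-0.58, 0.53], [-0.66, 0.43], [-0.72, 0.32], [-0.76, 0.2], [-0.78, 0.08], [-0.78, -0.04], [-0.77, -0.16], [-0.73, -0.28], [-0.68, -0.39]]
0.1571189279183275 [[0.55807985 0.28676279]
 [0.61397904 0.26855042]
 [0.61391337 0.20975921]
 [0.55797362 0.19167178]]
```

Request:
servo_tool --plan '[{"xyz": [0.28, -0.73, 0], "twist": 0}, {"xyz": [0.39, -0.68, 0], "twist": 0}, {"xyz": [0.49, -0.61, 0], "twist": 0}, {"xyz": [0.58, -0.53, 0], "twist": 0}, {"xyz": [0.66, -0.43, 0], "twist": 0}, {"xyz": [0.72, -0.32, 0], "twist": 0}, {"xyz": [0.76, -0.21, 0], "twist": 0}, {"xyz": [0.78, -0.08, 0], "twist": 0}, {"xyz": [0, 0, 0], "twist": 0}]'

```text
clock: 6.0
position: [0.56, 0.2869, 0.1045]
ee_rot: [3.108, 0.447, -0.0]
force: [3.2, -6.3, 0.2]
finger_gap: 0.0191
grip_force: 30.0
```

Request:
servo_tool --plan '[{"xyz": [0.78, 0.04, 0], "twist": 0}, {"xyz": [0.77, 0.16, 0], "twist": 0}, {"xyz": [0.73, 0.28, 0], "twist": 0}, {"xyz": [0.68, 0.39, 0], "twist": 0}, {"xyz": [0.61, 0.49, 0], "twist": 0}, {"xyz": [0.53, 0.58, 0], "twist": 0}, {"xyz": [0.43, 0.66, 0], "twist": 0}, {"xyz": [0.32, 0.72, 0], "twist": 0}, {"xyz": [0, 0, 0], "twist": 0}]'

```text
clock: 6.75
position: [0.6149, 0.2687, 0.1045]
ee_rot: [-3.11, -0.445, 0.002]
force: [-2.9, -1.9, 3.0]
finger_gap: 0.0195
grip_force: 30.0
```

Request:
servo_tool --plan '[{"xyz": [0.2, 0.76, 0], "twist": 0}, {"xyz": [0.08, 0.78, 0], "twist": 0}, {"xyz": [-0.04, 0.78, 0], "twist": 0}, {"xyz": [-0.16, 0.77, 0], "twist": 0}, {"xyz": [-0.28, 0.73, 0], "twist": 0}, {"xyz": [-0.39, 0.68, 0], "twist": 0}, {"xyz": [-0.49, 0.61, 0], "twist": 0}, {"xyz": [-0.58, 0.53, 0], "twist": 0}, {"xyz": [0, 0, 0], "twist": 0}]'

```text
clock: 7.5
position: [0.6143, 0.2085, 0.1047]
ee_rot: [3.11, 0.445, -0.0]
force: [-3.5, -0.0, -1.0]
finger_gap: 0.0195
grip_force: 30.0
```

Request:
servo_tool --plan '[{"xyz": [-0.66, 0.43, 0], "twist": 0}, {"xyz": [-0.72, 0.32, 0], "twist": 0}, {"xyz": [-0.76, 0.2, 0], "twist": 0}, {"xyz": [-0.78, 0.08, 0], "twist": 0}, {"xyz": [-0.78, -0.04, 0], "twist": 0}, {"xyz": [-0.77, -0.16, 0], "twist": 0}, {"xyz": [-0.73, -0.28, 0], "twist": 0}, {"xyz": [-0.68, -0.39, 0], "twist": 0}, {"xyz": [0, 0, 0], "twist": 0}]'

```text
clock: 8.25
position: [0.5591, 0.1913, 0.1047]
ee_rot: [3.109, 0.447, 0.003]
force: [0.4, -0.8, -2.6]
finger_gap: 0.0195
grip_force: 30.0
```

```bash
python3 - <<'E'
from crank import *
from cell import readout
st=readout.observe(); p=st["position"]; print(p,st["force"])
v=p[:2]-np.array([.5735,.2392]); y=np.radians(-6.86)
jx=v@[np.cos(y),np.sin(y)];jy=v@[-np.sin(y),np.cos(y)]; print(np.hypot(jx,jy),np.arctan2(-jy,jx)+2*np.pi)
E
```

```text
[0.55911874 0.19131907 0.10474443] [ 0.41068753 -0.75857566 -2.5728833 ]
0.04999404081259435 8.02603419284575
```

Request:
servo_tool --plan '[{"xyz": [0, 0, 0], "twist": 0}, {"xyz": [0, 0, 0], "twist": 0}, {"xyz": [0, 0, 0], "twist": 0}, {"xyz": [0, 0, -1], "twist": 0}, {"xyz": [0, 0, -2], "twist": 0}, {"xyz": [0, 0, -3], "twist": 0}, {"xyz": [-0.9, 1.4, -2], "twist": 0}, {"xyz": [-0.9, 1.4, -2], "twist": 0}, {"xyz": [-0.9, 1.4, -2], "twist": 0}, {"xyz": [-0.9, 1.4, -2], "twist": 0}, {"xyz": [-0.9, 1.4, -2], "twist": 0}, {"xyz": [-0.9, 1.4, -2], "twist": 0}, {"xyz": [-0.9, 1.4, -2], "twist": 0}, {"xyz": [-0.9, 1.4, -2], "twist": 0}, {"xyz": [0, 0, 0], "twist": 0}, {"xyz": [0, 0, 0], "twist": 0}]' --grip 1

```text
clock: 9.58
position: [0.5217, 0.0638, 0.3264]
ee_rot: [3.11, 0.444, 0.005]
force: [0.4, -0.4, -0.6]
finger_gap: 0.088
grip_force: 0.0
```

```bash
python3 - <<'E'
from snap import snap
from h import *
d,st=snap("w4"); print(st["position"],st["ee_rot"],st["force"])
y=np.radians(-6.86);ex=np.array([np.cos(y),np.sin(y)]);ey=np.array([-ex[1],ex[0]]);o=np.array([.5735,.2392])-ey*.19
m=o+ey*-.005
pr=proj(d,[[*(m+ex*0),.048],[*(m+ex*.036),.048],[*o,.03]],st); print(o,m,pr)
u,v=pr[0].astype(int); x0=max(0,u-110);y0=max(0,v-110)
cv2.imwrite("pics/w4c.png",cv2.resize(d["frame"][y0:y0+170,x0:x0+220,::-1],None,fx=3.5,fy=3.5,interpolation=cv2.INTER_CUBIC)); print(x0,y0)
E
```

```text
[0.5217405  0.06382557 0.32635722] [3.110102   0.44356964 0.00513739] [ 0.4023457  -0.38703839 -0.56285725]
[0.55080569 0.05056022] [0.55020847 0.04559601] [[301.8077191  149.55003832]
 [314.71627369 120.08329374]
 [297.06122899 146.32910856]]
191 39
```

View pics/w4c.png

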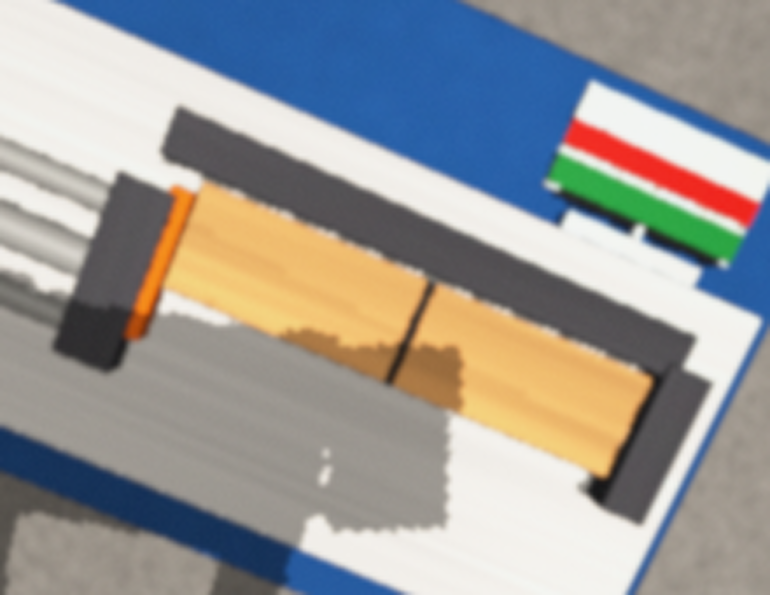

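The rail is clamped between the pad and the end stop, with its mark from (431,285) to (390,383) in the crop, matching my prediction. Next come the exact mark, the rail angle and the brace.

```bash
python3 - <<'E'
from h import *
d,st=pickle.load(open("w4.pkl","rb"))
P=lambda u:plane(d,np.array(u)/3.5+[191,39],.048,st)[0,:2]
A=lambda v:np.degrees(np.arctan2(v[1],v[0]))
far,near=P((431,285)),P((390,383)); print("mark",near,far,np.linalg.norm(far-near),A(far-near))
print("rail y dir front",A(P((163,290))-P((605,477))),"back",A(P((205,183))-P((652,374))))
d1,s1=pickle.load(open("w1.pkl","rb"))
c=big(mask(d1,(5,70,40),(25,255,255),(230,75,300,210)))
q=cv2.approxPolyDP(cv2.convexHull(c),6,True)[:,0];print(q.tolist()); W=plane(d1,q,.018,s1)[:,:2];print(W,[np.linalg.norm(W[i]-W[i-1]) for i in range(len(W))], W.mean(0))
e=st["ee_rot"];print("theta",2*np.degrees(np.arctan2(e[1],e[0])))
E
```

```text
mark [0.55163584 0.04528594] [0.58540714 0.04180399] 0.03395032904364518 -5.886622381484527
rail y dir front 83.46151613691632 back 83.73105187182365
[[265, 83], [288, 93], [266, 199], [239, 192]]
[[ 0.53673678 -0.20055734]
 [ 0.53337898 -0.23160436]
 [ 0.3935226  -0.24272807]
 [ 0.39259087 -0.2052405 ]] [np.float64(0.14422196333472637), np.float64(0.03122806883430652), np.float64(0.14029805553767355), np.float64(0.03749914979036934)] [ 0.46405731 -0.22003257]
theta 16.23382169796776
```

Request:
servo_tool --plan '[{"xyz": [-1.29, 2.1, 1.7], "twist": 0}, {"xyz": [-1.29, 2.1, 1.7], "twist": 0}, {"xyz": [-1.29, 2.1, 1.7], "twist": 0}, {"xyz": [-1.29, 2.1, 1.7], "twist": 0}, {"xyz": [-1.29, 2.1, 1.7], "twist": 0}, {"xyz": [-1.29, 2.1, 1.7], "twist": 0}, {"xyz": [-1.29, 2.1, 1.7], "twist": 0}, {"xyz": [-1.29, 2.1, 1.7], "twist": 0}, {"xyz": [-1.29, 2.1, 1.7], "twist": 0}, {"xyz": [-1.29, 2.1, 1.7], "twist": 0}, {"xyz": [-1.29, 2.1, 1.7], "twist": 0}, {"xyz": [-1.29, 2.1, 1.7], "twist": 0}, {"xyz": [0, 0, 0], "twist": 0.102}, {"xyz": [0, 0, 0], "twist": 0.102}, {"xyz": [0, 0, 0], "twist": 0}, {"xyz": [0, 0, 0], "twist": 0}]'

```text
clock: 10.97
position: [0.4432, -0.2203, 0.1197]
ee_rot: [-3.138, -0.132, 0.003]
force: [0.7, 1.0, -0.9]
finger_gap: 0.088
grip_force: 0.0
```

```bash
python3 - <<'E'
from snap import snap
from h import *
d,st=snap("w5"); p=st["position"];e=st["ee_rot"];th=2*np.arctan2(e[1],e[0]);print(p,np.degrees(th)%360,st["force"])
c=big(mask(d,(5,70,40),(25,255,255),(180,0,380,300))); print(cv2.boundingRect(c))
q=plane(d,c,.018,st)[:,:2]; r=cv2.minAreaRect(q.astype(np.float32)); print(r,cv2.boxPoints(r).tolist())
# front end (top of picture) corners
q2=cv2.approxPolyDP(cv2.convexHull(c),6,True)[:,0]; print(q2.tolist(),plane(d,q2,.018,st)[:,:2].round(4).tolist())
E
```

```text
[ 0.44318153 -0.22032746  0.11968931] 4.832722218956405 [ 0.71525654  1.03912972 -0.92032159]
(253, 64, 57, 215)
((0.46285825967788696, -0.21857941150665283), (0.1497432440519333, 0.03690680116415024), 4.459193706512451) [[0.3867785334587097, -0.2060030698776245], [0.3896480202674866, -0.24279814958572388], [0.5389379858970642, -0.23115575313568115], [0.5360684990882874, -0.1943606734275818]]
[[308, 64], [304, 277], [257, 278], [253, 66]] [[0.5388, -0.2297], [0.3906, -0.242], [0.3869, -0.2073], [0.5347, -0.1946]]
```

Request:
servo_tool --plan '[{"xyz": [0, 0, 2.6], "twist": 0}, {"xyz": [0, 0, 2.6], "twist": 0}, {"xyz": [0, 0, 2.6], "twist": 0}, {"xyz": [0, 0, 1.8], "twist": 0}, {"xyz": [0, 0, 0.8], "twist": 0}, {"xyz": [0, 0, 0], "twist": 0}]'

```text
clock: 11.52
position: [0.4426, -0.2201, 0.0152]
ee_rot: [-3.137, -0.131, 0.004]
force: [0.5, 0.0, 0.8]
finger_gap: 0.0876
grip_force: 0.0
```

Request:
servo_tool --plan '[{"xyz": [0, 0, 0], "twist": 0}, {"xyz": [0, 0, 0], "twist": 0}, {"xyz": [0, 0, 0], "twist": 0}, {"xyz": [0, 0, 0], "twist": 0}, {"xyz": [0, 0, 0], "twist": 0}, {"xyz": [0, 0, 0], "twist": 0}, {"xyz": [0, 0, 0], "twist": 0}, {"xyz": [0, 0, 0], "twist": 0}, {"xyz": [0, 0, 0], "twist": 0}, {"xyz": [0, 0, 0], "twist": 0}, {"xyz": [0, 0, 0], "twist": 0}]' --grip 0

```text
clock: 12.43
position: [0.4436, -0.2211, 0.0168]
ee_rot: [3.139, 0.127, 0.0]
force: [-0.3, -0.1, 4.1]
finger_gap: 0.0359
grip_force: 30.0
```

Request:
servo_tool --plan '[{"xyz": [0, 0, -1], "twist": 0}, {"xyz": [0, 0, -2.5], "twist": 0}, {"xyz": [0, 0, -2.5], "twist": 0}, {"xyz": [0.06, -1.8, 0], "twist": 0}, {"xyz": [0.06, -2.8, 0], "twist": 0}, {"xyz": [0.06, -2.8, 0], "twist": 0}, {"xyz": [0.06, -2.8, 0], "twist": 0}, {"xyz": [0.06, -2.8, 0], "twist": 0}, {"xyz": [0.06, -2.8, 0], "twist": 0}, {"xyz": [0.06, -2.8, 0], "twist": 0}, {"xyz": [0.06, -2.8, 0], "twist": 0}, {"xyz": [0.06, -2.8, 0], "twist": 0}, {"xyz": [0.06, -2.8, 0], "twist": 0}, {"xyz": [0, -1.1, 0], "twist": 0}, {"xyz": [0, 0, 0], "twist": 0.098}, {"xyz": [0, 0, 0], "twist": 0.098}, {"xyz": [0, 0, 0], "twist": 0}, {"xyz": [0, 0, 0], "twist": 0}]'

```text
clock: 13.93
position: [0.4268, 0.0596, 0.077]
ee_rot: [-3.137, 0.176, -0.0]
force: [1.2, 0.4, -1.5]
finger_gap: 0.0357
grip_force: 30.0
```

```bash
python3 - <<'E'
from snap import snap
from h import *
d,st=snap("w6"); p=st["position"];e=st["ee_rot"];th=np.degrees(2*np.arctan2(e[1],e[0]));print(p,(th+180)%360-180,st["force"],st["finger_gap"])
cv2.imwrite("pics/w6c.png",cv2.resize(d["frame"][0:290,130:430,::-1],None,fx=2,fy=2))
print("mark pred",proj(d,[[.5515,.0454,.048],[.5854,.0418,.048]],st))
E
```

```text
[0.42676571 0.05956079 0.07701564] -6.424389171731491 [ 1.18177062  0.44428444 -1.50263871] 0.03569025364856935
mark pred [[ 281.75552702  -32.09135279]
 [ 281.30095655 -126.34443097]]
```

View pics/w6c.png

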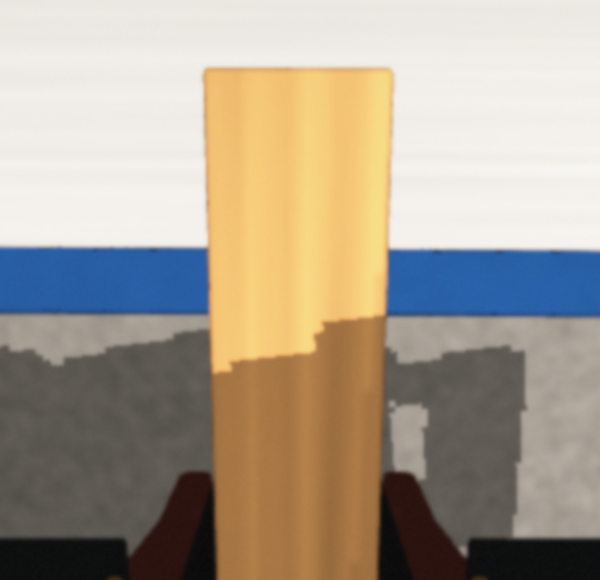

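The brace end is flat at (205–392,70), while the bed edge falls 0.4° from (0,247) to (600,251). A small twist corrects that, then I lower it.

Request:
servo_tool --plan '[{"xyz": [0, 0, 0.8], "twist": 0.007}, {"xyz": [0, 0, 0.8], "twist": 0}, {"xyz": [0, 0, 0.8], "twist": 0}, {"xyz": [0, 0, 0.4], "twist": 0}, {"xyz": [0, 0, 0.1], "twist": 0}, {"xyz": [0, 0, 0], "twist": 0}, {"xyz": [0, 0, 0], "twist": 0}]'

```text
clock: 14.57
position: [0.4267, 0.0594, 0.0475]
ee_rot: [3.136, -0.192, -0.001]
force: [1.2, 0.5, -1.2]
finger_gap: 0.0361
grip_force: 30.0
```

Request:
servo_tool --plan '[{"xyz": [0, 0, 0.1], "twist": 0}, {"xyz": [0, 0, 0], "twist": 0}, {"xyz": [0, 0, 0], "twist": 0}]'

```text
clock: 14.82
position: [0.427, 0.0595, 0.0468]
ee_rot: [-3.136, 0.192, -0.001]
force: [-0.1, -0.5, -0.5]
finger_gap: 0.0361
grip_force: 30.0
```

Request:
servo_tool --plan '[{"xyz": [0, 0, 0.1], "twist": 0}, {"xyz": [0, 0, 0], "twist": 0}, {"xyz": [0, 0, 0], "twist": 0}]'

```text
clock: 15.07
position: [0.4269, 0.0595, 0.0459]
ee_rot: [-3.136, 0.192, -0.001]
force: [-1.7, -0.2, 4.8]
finger_gap: 0.0357
grip_force: 30.0
```

Request:
servo_tool --plan '[{"xyz": [0, 0, 0.05], "twist": 0}, {"xyz": [0, 0, 0], "twist": 0}, {"xyz": [0, 0, 0], "twist": 0}]'

```text
clock: 15.32
position: [0.4268, 0.0595, 0.0453]
ee_rot: [-3.136, 0.192, -0.0]
force: [-1.4, 0.2, 5.3]
finger_gap: 0.0357
grip_force: 30.0
```

Request:
servo_tool --plan '[{"xyz": [0.4, 0, -0.05], "twist": 0}, {"xyz": [0.6, 0, 0], "twist": 0}, {"xyz": [0.6, 0, 0], "twist": 0}, {"xyz": [0.6, 0, 0], "twist": 0}, {"xyz": [0.4, 0, 0], "twist": 0}, {"xyz": [0, 0, 0], "twist": 0}, {"xyz": [0, 0, 0], "twist": 0}]'

```text
clock: 15.9
position: [0.4521, 0.0562, 0.0457]
ee_rot: [3.135, -0.192, -0.002]
force: [-3.6, -0.8, 6.7]
finger_gap: 0.0354
grip_force: 30.0
```

```bash
python3 - <<'E'
from snap import snap
from h import *
d,st=snap("w7"); p=st["position"];e=st["ee_rot"];th=np.degrees(2*np.arctan2(e[1],e[0]));print(p,(th+180)%360-180,st["force"],st["finger_gap"])
cv2.imwrite("pics/w7c.png",cv2.resize(d["frame"][0:290,130:430,::-1],None,fx=2,fy=2))
print("mark pred",proj(d,[[.5515,.0454,.048],[.5854,.0418,.048]],st))
from cell import vision
for n in("side","scene"): pickle.dump(vision.snapshot(n),open(n+"1.pkl","wb"))
E
```

```text
[0.45214974 0.05617505 0.04566161] -7.006792415172811 [-3.55726454 -0.75057268  6.69789   ] 0.03539803366417813
mark pred [[278.26662793  15.32415935]
 [276.4805118  -93.66137376]]
```

View pics/w7c.png

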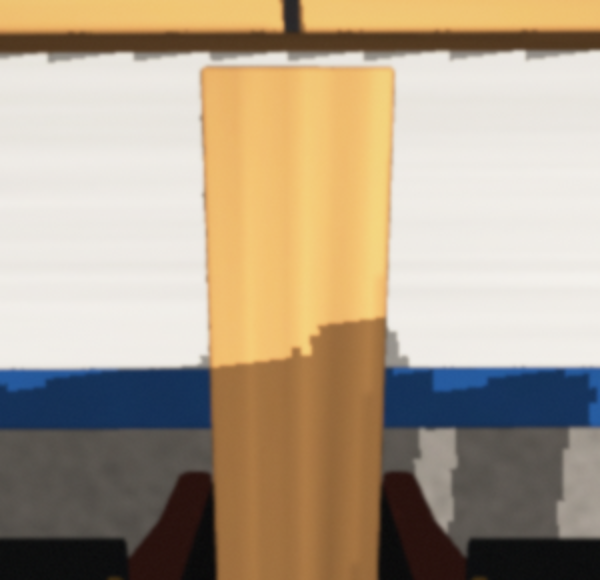

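The brace is square. Its end centre is at (298,70) and the mark at (292,33), so I shift about 1 mm to the left. The gap is about 6 mm.

Request:
servo_tool --plan '[{"xyz": [0, -0.11, -0.03], "twist": 0}, {"xyz": [0.2, 0, 0], "twist": 0}, {"xyz": [0.2, 0, 0], "twist": 0}, {"xyz": [0, 0, 0], "twist": 0}, {"xyz": [0, 0, 0], "twist": 0}]'

```text
clock: 16.47
position: [0.4566, 0.0569, 0.0459]
ee_rot: [3.136, -0.192, -0.001]
force: [-3.1, 0.2, 5.2]
finger_gap: 0.0357
grip_force: 30.0
```

Request:
servo_tool --plan '[{"xyz": [0.1, 0, 0], "twist": 0}, {"xyz": [0.05, 0, 0], "twist": 0}, {"xyz": [0, 0, 0], "twist": 0}, {"xyz": [0, 0, 0], "twist": 0}]'

```text
clock: 16.8
position: [0.4574, 0.0567, 0.0459]
ee_rot: [3.136, -0.192, -0.003]
force: [-5.3, 0.2, 7.4]
finger_gap: 0.0357
grip_force: 30.0
```

Request:
servo_tool --plan '[{"xyz": [0.1, 0, -0.05], "twist": 0}, {"xyz": [0.1, 0, 0], "twist": 0}, {"xyz": [0, 0, 0], "twist": 0}, {"xyz": [0, 0, 0], "twist": 0}]'

```text
clock: 17.13
position: [0.458, 0.0565, 0.046]
ee_rot: [3.135, -0.191, -0.008]
force: [-7.7, 2.2, 5.9]
finger_gap: 0.036
grip_force: 30.0
```

Request:
servo_tool --plan '[{"xyz": [0.1, 0, 0], "twist": 0}, {"xyz": [0.1, 0, 0], "twist": 0}, {"xyz": [0, 0, 0], "twist": 0}, {"xyz": [0, 0, 0], "twist": 0}]'

```text
clock: 17.47
position: [0.4596, 0.0563, 0.046]
ee_rot: [3.135, -0.192, -0.009]
force: [-8.6, 1.9, 8.2]
finger_gap: 0.0356
grip_force: 30.0
```

Request:
servo_tool --plan '[{"xyz": [0.1, 0, 0], "twist": 0}, {"xyz": [0.1, 0, 0], "twist": 0}, {"xyz": [0.1, 0, 0], "twist": 0}, {"xyz": [0, 0, 0], "twist": 0}, {"xyz": [0, 0, 0], "twist": 0}]'

```text
clock: 17.88
position: [0.462, 0.056, 0.046]
ee_rot: [3.135, -0.192, -0.01]
force: [-10.9, 3.2, 9.7]
finger_gap: 0.0355
grip_force: 30.0
```

```bash
python3 - <<'E'
from snap import snap
from h import *
d,st=snap("w8"); p=st["position"];print(p,st["force"])
from cell import vision
ims=[]
for n in("side","scene"):
    b=pickle.load(open(n+"1.pkl","rb")); a=vision.snapshot(n); pickle.dump(a,open(n+"2.pkl","wb"))
    x,y=(300,188) if n=="side" else (284,222)
    ims+= [cv2.resize(q["frame"][y:y+30,x:x+40,::-1],(400,300),interpolation=cv2.INTER_CUBIC) for q in(b,a)]
cv2.imwrite("pics/n1.png",np.vstack([np.hstack(ims[:2]),np.hstack(ims[2:])]))
E
```

```text
[0.46200593 0.05599052 0.04597094] [-10.88154595   3.17829522   9.671722  ]
```

View pics/n1.png

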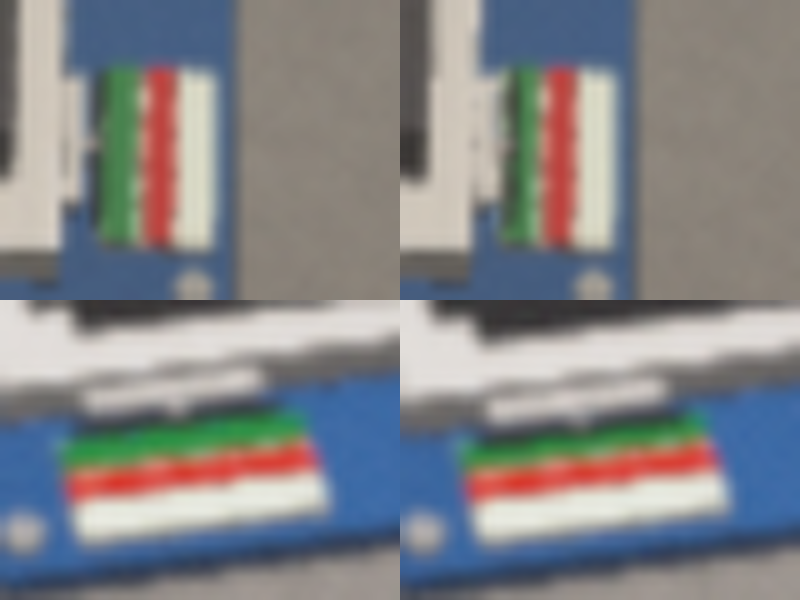

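The needle's dark bar has moved into the green, about half way (side view x from 98 to 510 less the 400 offset). I add about 3 mm more.

Request:
servo_tool --plan '[{"xyz": [0.1, 0, 0], "twist": 0}, {"xyz": [0.1, 0, 0], "twist": 0}, {"xyz": [0.1, 0, 0], "twist": 0}, {"xyz": [0, 0, 0], "twist": 0}, {"xyz": [0, 0, 0], "twist": 0}, {"xyz": [0, 0, 0], "twist": 0}, {"xyz": [0, 0, 0], "twist": 0}, {"xyz": [0, 0, 0], "twist": 0}, {"xyz": [0, 0, 0], "twist": 0}]'

```text
clock: 18.78
position: [0.4643, 0.0557, 0.0459]
ee_rot: [3.135, -0.192, -0.012]
force: [-12.0, 4.0, 11.5]
finger_gap: 0.0359
grip_force: 30.0
```

```bash
python3 - <<'E'
from snap import snap
from h import *
d,st=snap("w9"); print(st["position"],st["force"],np.degrees(2*np.arctan2(-st["ee_rot"][1],-st["ee_rot"][0])))
from cell import vision
ims=[]
for n in("side","scene"):
    a=vision.snapshot(n); pickle.dump(a,open(n+"3.pkl","wb"))
    x,y=(300,188) if n=="side" else (284,222)
    ims.append(cv2.resize(a["frame"][y:y+30,x:x+40,::-1],(400,300),interpolation=cv2.INTER_CUBIC))
w=cv2.resize(d["frame"][0:200,180:380,::-1],(400,300))
cv2.imwrite("pics/n2.png",np.vstack([np.hstack(ims),np.hstack([w,w*0])]))
E
```

```text
[0.46434746 0.05569132 0.04593323] [-12.00946099   3.9760153   11.50416111] 353.00233118485176
```

View pics/n2.png

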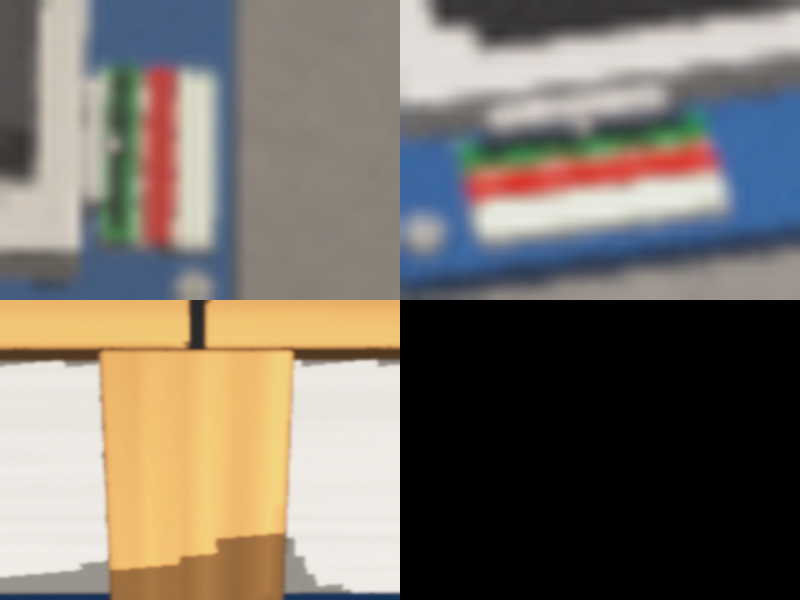

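The needle bar (x≈120) stands mid-green, and the brace end (centre 197,350) meets the mark (197). Handing in.

```bash
python3 -c "
from cell import hand_in; print(hand_in())"
```

```text
the job is handed in; nothing more can be done
None
```

The job is handed in. The crank is at about 8.03 rad, so the rail is clamped tight. The brace is square on the rail's mark, and the arm is still pushing it at about 12 N, with the needle mid-green.

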